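# Close the biscuit jar on the living room table

## Robot

A 6-joint arm with a two-finger parallel gripper is mounted at the origin on the work surface. World frame = base frame: x ahead of the robot, y to its left, z up, the work surface at z = 0. Lengths are in mm, angles in rad, forces in N, time in s.
With the tool pointing down it reaches from about 300 to 875 mm from the base axis. Payload 4.2 kg.
Tool frame: the origin (TCP) lies midway between the tips of the shut fingers; the grasp point (between the pads) lies 19 mm behind it; z points along the fingers, x is the direction in which the jaws open and shut, and the axes are right-handed (so a half turn about z gives the same grasp; the last joint's range is limited). The gripper opens to 85 mm and grips with 20 to 120 N. Pads are 22 mm wide; open, the fingers measure 114 mm over their backs; the gripper's body (76 mm by 85 mm) begins 54 mm behind the grasp point. The pads swing forward as they close: fully open they stand 13 mm farther back than shut.
Start: joints at [-1.241, 0.32, 1.565, -0, 1.257, -0.02], TCP at [197.062, -540.195, 201.238] pointing down, gripper open.
Joint ranges: [-3.11, 3.11], [-0.84, 2.01], [0.21, 2.61], [-1.34, 4.49], [0.05, 2.63], [-2.56, 2.56]. Speed limits (rad/s): [2.57, 2.57, 3.14, 3.14, 3.14, 3.14].

## Interface

Orientations are given as a unit quaternion [x, y, z, w].
In Python, from cell import bot gives the robot as it stands. The module is installed in compiled form; this text tells all that it offers.
- The arm moves only by the tool servo_tool, never from a script. Its argument "motion" is a list of rows, each an object of numbers: "x", "y", "z": the shift along the world's x, y, z in mm; "twist": the turn about the world's z in degrees. A call has exactly 5 rows; each row shifts and turns the commanded pose from where the row before left it; what a row does not reach is not made up. A row lasts 1/10 s, in which the tool goes at most 50 mm and 8.59 degrees, less where a joint would pass 70% of its speed; a pose out of reach is approached as far as the arm can. A call with a gripper value outside its range is refused whole. "fingers" is the gripper command: -1 is fully open, 1 is shut, values between are in proportion, set as the call begins (left out, the last holds). The fingers move at their own pace and stop on an object; "grip_force" is the grip in N (left out, the last holds). Time passes only in rows, so rows that do not move let the fingers close, or fill a call up. It gives the time, the measured TCP pose, the force and the opening at its end, in the units of the state.
- bot.state(): the state, without advancing time (a new reading comes with each control period).
- bot.read_camera(name): name is "scene" or "top" or "wrist"; returns a dict with "image" (480x640x3 uint8, red, green, blue), "fov_y" (degrees; the focal length in pixels is half the picture's height over the tangent of half this angle, whatever the lens; pixels are square), "cx", "cy" (the principal point, pixels), "view" (4x4, takes a point from world to camera coordinates). Camera axes: x right, y down, z forward; pixel columns grow to the right and rows downward; lengths in mm; the calibration is good to about 2 mm. A picture is of the moment at which its call begins. There is no depth.
- bot.sign_off(): hands the job in, once; it reports no verdict.
The state is a dict: "t": time; "joints": joint angles; "dq": joint speeds; "joint_torque": joint torques, N m; "tool_pos": TCP position; "ee_rot": TCP orientation; "ft_force": force on the tool from outside, world axes, zero at the start; "moment": the same for the moment, N m; "opening": finger opening in mm.
Only numpy, scipy, OpenCV 4.12 (cv2) and the standard library are available. Lean on these libraries where they do the work, as an engineer would, in place of code of your own. Each camera call takes 0.05 s, during which the arm holds its last target.

## Task

The wooden lid of the low, wide biscuit jar sits askew, its tabs perched on the rim. Turn it on the rim, without lifting it off, until its wide key drops into the jar's wide notch, and seat it level and fully home, its tabs flush with the rim; then let go. The tall, narrow jar airs the room with its lid askew: leave that lid alone.

Things in the scene. Friction and masses are not known exactly. Their poses are not given: they have to be found in the camera images.
- lid_grip (a point): Loose wooden lid (0.22 kg) of the low, wide jar: disc 87 mm across, 20 mm thick, with an upright central bar handle 56 mm long, 16 thick, 44 tall. Point: the handle's centre, 22 mm above the disc's top. x runs along the handle towards the wide key, y across it, z up. Starts 34 mm above the rim's top, the disc dipping 8 mm into the mouth, its key 0.6 to 1.25 rad counter-clockwise of the wide notch.
- lid_key (a point): Outer end of that lid's wide key, half-way through its thickness, 60 mm from the lid's axis. The key (24 mm wide) and two narrow tabs (14 mm wide, 130 degrees either side of it) stick out of the disc's edge, 12 mm thick, tops level with the disc's top. They rest on the rim until all three are over their notches; then the lid drops 12 mm by its weight, or can be lowered.
- jar_rim (a point): Low, wide jar, fixed: blue stoneware, white rim 124 mm across, mouth 92 mm, 95 mm tall. Point: centre of the mouth at the rim's top. Three notches 12 mm deep cut through the rim: a wide one (52 degrees of arc) towards x, two of 40 degrees at 130 degrees either side; z up. The lid drops in with its x within about 10 degrees of this x; home, the handle's centre is 22 mm above this point.
- tall_key (a point): Outer end of the wide key of the tall, narrow jar's lid, half-way through its thickness, 48 mm from that lid's axis; x points outward along the key, z up. That jar is of the same make, fixed, 145 mm tall, rim 100 mm across; its loose lid rests askew on the rim, the handle reaching 56 mm above the rim. To be left alone.
There are look-alikes about, which are no part of the job. What is shaped like the part that bears lid_grip but green is not meant. Leave any yellow look-alike of the part that bears jar_rim alone.

How it is judged (in metres and radians):
At the end, for the whole second after the job is handed in: The low jar's lid is fully home: its handle's centre 16 to 26 mm above the rim's top (22 mm when seated), within 10 mm of the jar's axis, tilted less than 0.1 rad, the key within 0.3 rad of the wide notch's direction (z of lid_grip in the frame of jar_rim between 0.016 and 0.026 m and horizontal distance between lid_grip and jar_rim below 0.01 m and angle between lid_grip's own z axis and vertical below 0.1 rad and angle between the x axis of lid_grip and the x axis of jar_rim, either way round below 0.3 rad); the robot touches nothing.
It fails at once if the low jar's lid is lifted off its rim (raised more than 15 mm) (z of lid_grip in the frame of jar_rim above 0.049 m).
It fails at once if the tall jar's lid is moved, turned or dropped in (its key moves more than 10 mm) (distance of tall_key from where it was at the start of the episode above 0.01 m).
It also fails if it takes over 29 s, if anything falls off the work surface, if the arm or the gripper's body presses on something with over 40 N, if the wrist force passes 120 N, or if a joint passes its speed limit or range.

## Working session

There is one attempt and no reset: what is moved stays moved. The work goes in short steps, Python scripts to look and compute and a tool call to move; the robot and the scene stay as the last step left them, time stands still between calls to the robot, and variables do not carry over. Pictures are saved under pics/ and viewed, and the job is handed in when it is done.

Besides the shell and the picture viewer there is one more tool, called in YAML: its name, and indented under it one key for each argument. servo_tool: Moves the arm, as the interface text tells. Its arguments: {"type":"object","properties":{"motion":{"type":"array"},"fingers":{"type":"number"},"grip_force":{"type":"number"}},"required":["motion"]}

```bash
mkdir -p pics
cat > h.py <<'E'
import numpy as np, cv2, pickle
from cell import bot
def snap(n,f):
    d=bot.read_camera(n); cv2.imwrite('pics/%s.png'%f,d['image'][:,:,::-1]); pickle.dump(d,open('pics/%s.pkl'%f,'wb')); return d
def load(f): return pickle.load(open('pics/%s.pkl'%f,'rb'))
def ray(d,u,v):
    f=240/np.tan(np.radians(d['fov_y'])/2); V=np.array(d['view']); R=V[:3,:3]; t=V[:3,3]
    return -R.T@t, R.T@np.array([(u-d['cx'])/f,(v-d['cy'])/f,1])
def atz(d,u,v,z):
    c,r=ray(d,u,v); return c+r*(z-c[2])/r[2]
def proj(d,p):
    f=240/np.tan(np.radians(d['fov_y'])/2); V=np.array(d['view']); q=V[:3,:3]@np.array(p)+V[:3,3]
    return q[0]/q[2]*f+d['cx'], q[1]/q[2]*f+d['cy']
def crop(f,u0,v0,u1,v1,s,o):
    im=cv2.imread('pics/%s.png'%f)[v0:v1,u0:u1]; cv2.imwrite('pics/%s.png'%o,cv2.resize(im,None,fx=s,fy=s,interpolation=cv2.INTER_CUBIC))
E
python3 - <<'E'
from h import *
for n in ('scene','top','wrist'):
    d=snap(n,n+'0'); print(n,d['fov_y'],d['cx'],d['cy'],np.round(ray(d,320,240),2))
print(bot.state())
E
```

```text
scene 49.95705635684615 317.3376852125521 234.5057907456021 [[ 8.8539e+02  3.1241e+02  9.5407e+02]
 [-4.4000e-01 -3.8000e-01 -8.1000e-01]]
top 45.686715980111394 321.5474089037248 229.9796048984861 [[ 3.6377e+02 -7.6450e+01  1.1966e+03]
 [ 4.0000e-02  1.0000e-02 -1.0000e+00]]
wrist 65.14496651900586 315.30937374195906 242.038281531315 [[ 2.6145e+02 -5.1559e+02  3.7479e+02]
 [-2.5000e-01 -1.0000e-01 -9.6000e-01]]
{'t': 0.15, 'joints': array([-1.24098523e+00,  3.20168584e-01,  1.56534909e+00, -3.93643346e-05,
        1.25737473e+00, -1.99537694e-02]), 'dq': array([-0.00068456, -0.00299711, -0.003958  , -0.00144965,  0.00146015,
       -0.00083965]), 'joint_torque': array([-1.00270023e-03, -4.15845573e+01, -2.34346282e+01, -1.64755079e-04,
        5.87245435e-03, -7.40932819e-06]), 'tool_pos': array([ 196.934285  , -539.83493844,  200.58119651]), 'ee_rot': array([ 8.19355776e-01, -5.73284998e-01, -5.35974916e-04, -3.67998047e-04]), 'ft_force': array([-0.5374785 , -0.56990287, -0.34563866]), 'moment': array([-0.01725585, -0.00342327,  0.02927198]), 'opening': 85.33060202754316}
```

View pics/scene0.png

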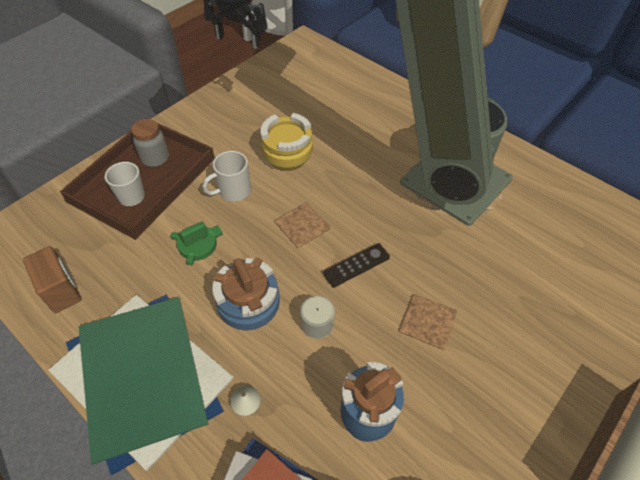

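View pics/top0.png

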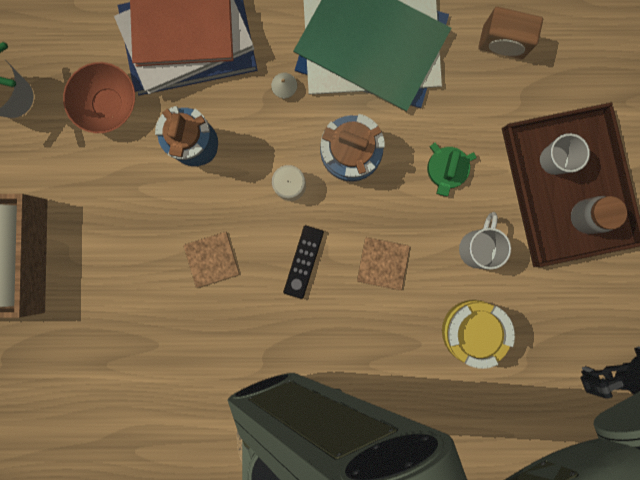

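Jars with wooden lids: at top (352,147), the wide, low one, and at top (183,133), the narrow, tall one with more parallax. The green lid at (449,168) and the yellow jar at (480,334) are look-alikes. The (352,147) jar fits, so I'll confirm it in crops.

Run:
```python
from h import *
crop('top0',302,97,402,197,6,'top0c'); crop('scene0',196,240,296,340,6,'scene0c')
```

```text
(no output)
```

View pics/top0c.png

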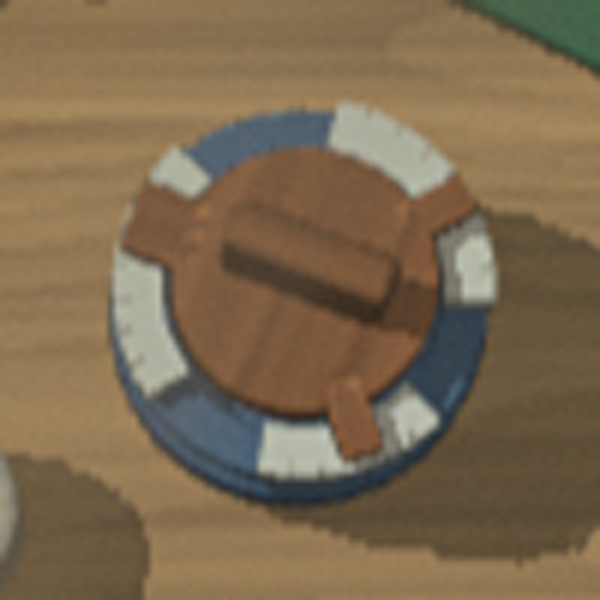

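View pics/scene0c.png

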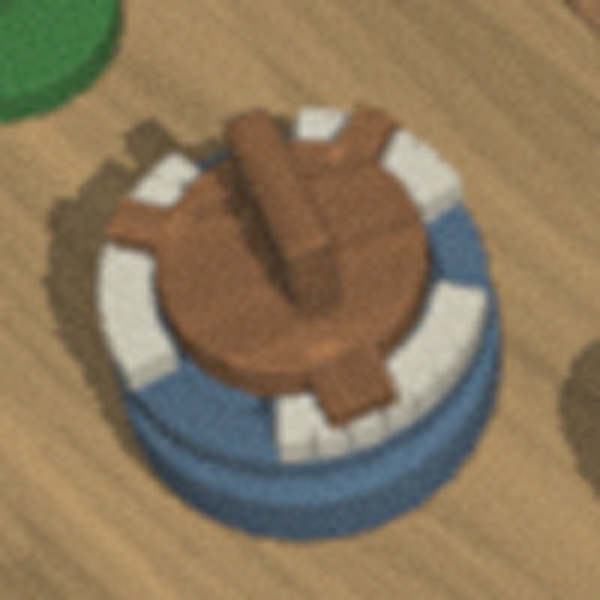

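Run:
```python
from h import *
import scipy.optimize as so
d=load('top0')
c=lambda u,v:(302+(u+.5)/6-.5,97+(v+.5)/6-.5)
# outer rim pts on white at z=95
P=np.array([atz(d,*c(*p),95)[:2] for p in [(340,102),(400,123),(450,170),(497,265),(495,302),(182,148),(112,258),(118,320),(145,392),(260,473),(300,478),(437,418)]])
r=so.least_squares(lambda q:np.hypot(*(P-q[:2]).T)-q[2],[*P.mean(0),62]); print(r.x,np.round(r.fun,1))
x,y=r.x[:2]
for n,p,z in [('A1',(187,160),95),('A2',(332,112),95),('B1',(490,303),95),('B2',(425,400),95),('C1',(145,392),95),('C2',(258,470),95),('key',(137,218),107),('tabR',(468,195),107),('tabB',(360,455),107)]:
    q=atz(d,*c(*p),z)[:2]-[x,y]; print(n,np.round(np.hypot(*q),1),np.round(np.degrees(np.arctan2(q[1],q[0])),1))
# handle top corners z=151
H=[atz(d,*c(*p),151)[:2] for p in [(245,203),(222,243),(398,258),(385,300)]]
print('handle centre',np.mean(H,0),H)
v=(H[0]+H[1])/2-(H[2]+H[3])/2; print('handle dir',np.degrees(np.arctan2(v[1],v[0])),np.hypot(*v))
# scene check
s=load('scene0'); e=lambda u,v:(196+(u+.5)/6-.5,240+(v+.5)/6-.5)
H=[atz(s,*e(*p),151)[:2] for p in [(228,125),(262,112),(330,238),(292,258)]]
print('scene handle',np.mean(H,0),[h.round(1) for h in H])
k=atz(s,*e(358,405),107)[:2];print('scene key',np.hypot(*(k-[x,y])),np.degrees(np.arctan2(*(k-[x,y])[::-1])))
print('rim proj in scene crop', [ (np.array(proj(s,[x+62*np.cos(a),y+62*np.sin(a),95]))-[196,240])*6 for a in (0,1.57,3.14,4.71)])
b=bot.state(); from scipy.spatial.transform import Rotation as R
print(R.from_quat(b['ee_rot']).as_matrix().round(3))
# tall jar
print('tall lid approx',atz(d,183,125,200),'candle',atz(d,289,182,50),'pearl',atz(d,285,86,30))
```

```text
[ 589.96314578 -123.89361143   62.00088771] [ 0.2  0.5 -0.8  1.1  0.1 -1.2  1.3 -0.6 -0.   0.4  0.3 -1.4]
A1 56.7 41.8
A2 58.5 -9.4
B1 60.6 -95.2
B2 53.8 -133.7
C1 62.0 123.1
C2 61.6 165.5
key 57.9 69.2
tabR 59.1 -62.6
tabB 59.3 -163.4
handle centre [ 589.87309441 -124.13861946] [array([ 605.0211897 , -103.42918854]), array([592.58585179, -96.2349024 ]), array([ 587.47005854, -150.51201201]), array([ 574.41527763, -146.37837489])]
handle dir 69.82627114330774 51.79042589505617
scene handle [ 593.79516491 -123.43550707] [array([ 589.6, -150.2]), array([ 579.2, -145.9]), array([596.9, -97.1]), array([ 609.4, -100.6])]
scene key 60.3600183709428 63.32881187987251
rim proj in scene crop [array([157.80080139, 392.20992355]), array([438.82027661, 378.99491801]), array([438.30996642, 144.56368637]), array([171.59124084, 155.91877629])]
[[ 0.343 -0.939 -0.   ]
 [-0.939 -0.343  0.001]
 [-0.001  0.    -1.   ]]
tall lid approx [605.75763834 180.60978017 200.        ] candle [523.54369768   2.92986937  50.        ] pearl [727.35822829  12.19193777  30.        ]
```

The wide notch is at about 16°, with the other notches fitting at ±130°. The lid key is at about 67° and the jar centre is (590,-124). So I need about 51° clockwise, which is within the given range. Approaching with the jaws across the handle (yaw −23°).

servo_tool:
  motion:
    - {"x":30,"y":30,"twist":4}
    - {"x":30,"y":30,"twist":4}
    - {"x":30,"y":30,"twist":4}
    - {"x":30,"y":30,"twist":4}
    - {"x":30,"y":30,"twist":4}
  fingers: -1
  grip_force: 40

```text
$.motion[0]: bad value
```

servo_tool:
  motion:
    - {"x":30,"y":35,"twist":5}
    - {"x":30,"y":35,"twist":5}
    - {"x":30,"y":35,"twist":5}
    - {"x":30,"y":35,"twist":5}
    - {"x":20,"y":25,"twist":5}

```text
$.motion[0]: bad value
```

Run:
```python
from h import *
from scipy.spatial.transform import Rotation as R
d=snap('wrist','w1'); s=bot.state(); m=R.from_quat(s['ee_rot']).as_matrix(); print(s['t'],s['tool_pos'],np.degrees(np.arctan2(m[1,0],m[0,0])),s['joints'],s['ft_force'])
```

```text
0.2 [ 196.94968037 -539.881221    200.69913704] -69.96094244442696 [-1.24101202e+00  3.20053107e-01  1.56521626e+00  5.79320667e-06
  1.25740679e+00 -1.99649973e-02] [-0.35519466  0.27715424  1.17916264]
```

View pics/w1.png

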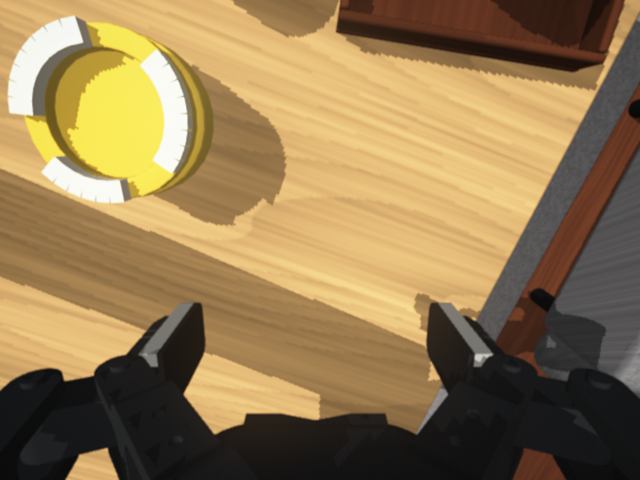

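Both moves were refused as a "bad value". It probably wants all four keys in each row, so I'll include z.

servo_tool:
  motion:
    - {"x":30,"y":30,"z":0,"twist":4}
    - {"x":30,"y":30,"z":0,"twist":4}
    - {"x":30,"y":30,"z":0,"twist":4}
    - {"x":30,"y":30,"z":0,"twist":4}
    - {"x":30,"y":30,"z":0,"twist":4}
  fingers: -1
  grip_force: 40

```text
t: 0.7
tool_pos: [347.9, -388.8, 201.1]
ee_rot: [0.907, -0.421, 0.0, -0.0]
ft_force: [0.5, -1.4, -0.4]
opening: 85.4
```

servo_tool:
  motion:
    - {"x":30,"y":33,"z":0,"twist":5}
    - {"x":30,"y":33,"z":0,"twist":5}
    - {"x":30,"y":33,"z":0,"twist":5}
    - {"x":30,"y":33,"z":0,"twist":5}
    - {"x":30,"y":33,"z":0,"twist":5}

```text
t: 1.2
tool_pos: [498.0, -223.6, 201.2]
ee_rot: [0.977, -0.214, 0.0, 0.0]
ft_force: [0.4, 0.4, -0.0]
opening: 85.4
```

Run:
```python
from h import *
from scipy.spatial.transform import Rotation as R
d=snap('wrist','w2'); s=bot.state(); m=R.from_quat(s['ee_rot']).as_matrix(); print(s['t'],s['tool_pos'],np.degrees(np.arctan2(m[1,0],m[0,0])),s['joints'],s['ft_force'])
for p in [(590,-124,95),(590,-124,151)]: print(proj(d,p))
```

```text
1.25 [ 502.45813246 -218.74398568  201.05493566] -24.402259870788207 [-0.43525126  0.27606346  1.62804161  0.00609865  1.23540071 -0.01135896] [4.33313222 3.05456767 0.06089147]
(np.float64(378.7397575437397), np.float64(43.02743090663546))
(np.float64(395.847913529827), np.float64(18.321901828695417))
```

View pics/w2.png

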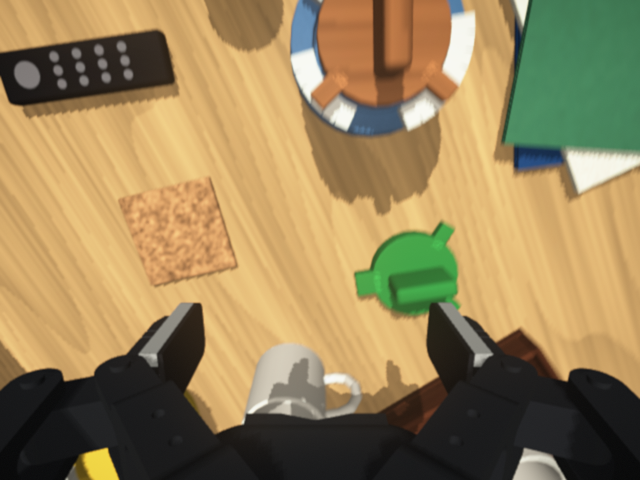

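The handle shows upright in the wrist view at about (396,25), where it was predicted. So the yaw and position agree. Moving over the jar.

servo_tool:
  motion:
    - {"x":30,"y":32,"z":0,"twist":1}
    - {"x":30,"y":32,"z":0,"twist":1}
    - {"x":20,"y":22,"z":0,"twist":0}
    - {"x":10,"y":11,"z":0,"twist":0}
    - {"x":3,"y":4,"z":0,"twist":0}

```text
t: 1.75
tool_pos: [590.4, -123.5, 200.8]
ee_rot: [0.98, -0.198, -0.0, 0.0]
ft_force: [-0.2, 0.4, -0.5]
opening: 85.5
```

Run:
```python
from h import *
from scipy.spatial.transform import Rotation as R
d=snap('wrist','w3'); s=bot.state(); m=R.from_quat(s['ee_rot']).as_matrix(); print(s['t'],s['tool_pos'],np.degrees(np.arctan2(m[1,0],m[0,0])),s['joints'],s['ft_force'])
for p in [(590,-124,95),(590,-124,151)]: print(proj(d,p))
```

```text
1.8 [ 590.24020119 -123.70663818  200.89056585] -22.912521707180645 [-2.25596135e-01  3.64501666e-01  1.49766946e+00 -1.27969903e-04
  1.27998293e+00  1.74339478e-01] [-0.3212149   0.06768413  0.17829523]
(np.float64(316.43139828452394), np.float64(229.7370827867111))
(np.float64(316.6113108195349), np.float64(251.587214154188))
```

View pics/w3.png

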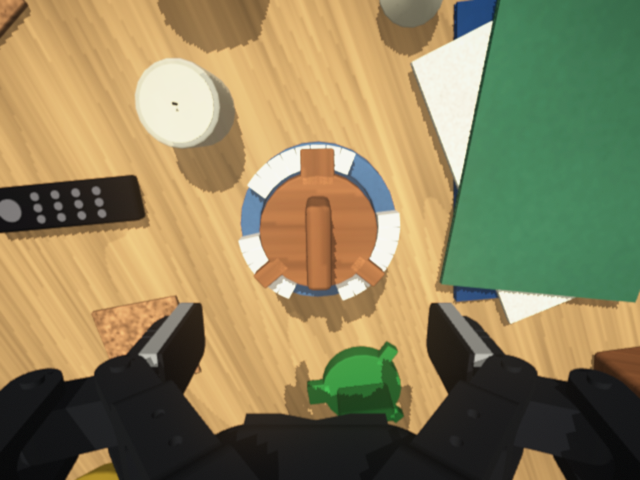

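Run:
```python
from h import *
crop('w3',230,130,410,310,4,'w3c')
```

```text
(no output)
```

View pics/w3c.png

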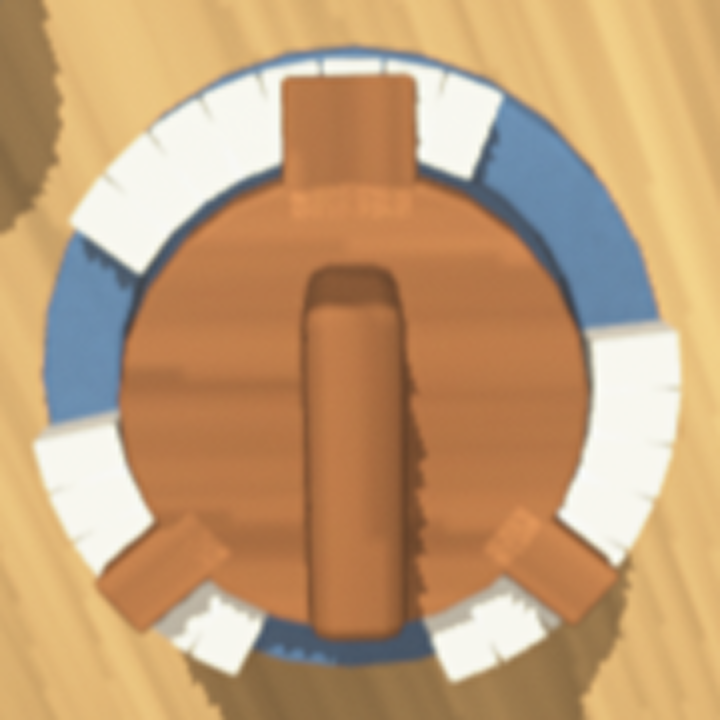

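Run:
```python
from h import *
import scipy.optimize as so
d=load('w3')
c=lambda p:(230+(p[0]+.5)/4-.5,130+(p[1]+.5)/4-.5)
A=lambda p,z:atz(d,*c(p),z)[:2]
P=np.array([A(p,95) for p in [(504,96),(678,330),(680,400),(625,565),(240,675),(452,683),(36,440),(100,572),(75,222),(270,75),(470,78)]])
r=so.least_squares(lambda q:np.hypot(*(P-q[:2]).T)-q[2],[*P.mean(0),62]); print(r.x,np.round(r.fun,1)); o=r.x[:2]
an=lambda p,z:np.degrees(np.arctan2(*(A(p,z)-o)[::-1]))
print('wide',an((504,96),95),an((678,330),95),'n2',an((452,683),95),an((240,675),95),'n3',an((36,440),95),an((75,222),95))
print('key',an((348,76),107),'tabs',an((595,600),107),an((120,605),107))
H=[A(p,151) for p in [(308,305),(402,305),(313,635),(402,635)]]; print(np.mean(H,0),np.array(H).round(1))
v=H[0]+H[1]-H[2]-H[3];print(np.degrees(np.arctan2(v[1],v[0])))
```

```text
[ 591.96528645 -124.3400704    62.48599291] [-0.1 -0.3 -0.5  0.6 -0.1  0.1  0.2 -0.3 -0.  -0.2  0.6]
wide 41.979951677866715 -10.549444147425639 n2 -94.90025402018577 -135.15403409110286 n3 164.73301380939245 124.40424320412717
key 68.86301613513723 tabs -61.88197567663824 -163.1637392369637
[ 591.99985398 -122.60400801] [[ 595.7  -95. ]
 [ 608.8 -100.5]
 [ 575.2 -144.7]
 [ 588.4 -150.2]]
67.6375648150274
```

Both cameras agree: notch at 15.5°, key and handle at 67.6°, axis about (591,-124). Descending 86 mm to TCP z ≈ 115, with the disc top at 107 and the handle top at 151.

servo_tool:
  motion:
    - {"x":1,"y":0,"z":-26,"twist":0}
    - {"x":0,"y":0,"z":-26,"twist":0}
    - {"x":0,"y":0,"z":-20,"twist":0}
    - {"x":0,"y":0,"z":-10,"twist":0}
    - {"x":0,"y":0,"z":-4,"twist":0}

```text
t: 2.3
tool_pos: [589.9, -125.2, 114.5]
ee_rot: [0.98, -0.2, -0.001, 0.0]
ft_force: [-0.2, 0.7, 0.1]
opening: 85.0
```

servo_tool:
  motion:
    - {"x":0,"y":0,"z":0,"twist":0}
    - {"x":0,"y":0,"z":0,"twist":0}
    - {"x":0,"y":0,"z":0,"twist":0}
    - {"x":0,"y":0,"z":0,"twist":0}
    - {"x":0,"y":0,"z":0,"twist":0}
  fingers: 1
  grip_force: 30

```text
t: 2.8
tool_pos: [591.6, -124.3, 115.8]
ee_rot: [0.98, -0.199, 0.001, 0.0]
ft_force: [0.1, -0.7, 0.7]
opening: 14.9
```

servo_tool:
  motion:
    - {"x":0,"y":0,"z":0,"twist":0}
    - {"x":0,"y":0,"z":0,"twist":0}
    - {"x":0,"y":0,"z":0,"twist":0}
    - {"x":0,"y":0,"z":0,"twist":0}
    - {"x":0,"y":0,"z":0,"twist":0}

```text
t: 3.3
tool_pos: [591.6, -124.4, 115.7]
ee_rot: [0.98, -0.199, 0.001, 0.0]
ft_force: [1.2, -1.2, 4.6]
opening: 14.2
```

The grip is on the handle. Turning clockwise.

servo_tool:
  motion:
    - {"x":0,"y":0,"z":0,"twist":-4}
    - {"x":0,"y":0,"z":0,"twist":-5}
    - {"x":0,"y":0,"z":0,"twist":-5}
    - {"x":0,"y":0,"z":0,"twist":-5}
    - {"x":0,"y":0,"z":0,"twist":-5}

```text
t: 3.8
tool_pos: [590.9, -124.0, 115.7]
ee_rot: [0.917, -0.4, -0.0, -0.0]
ft_force: [0.2, -0.5, 5.8]
opening: 14.6
```

Run:
```python
from h import *
from scipy.spatial.transform import Rotation as R
d=snap('wrist','w4'); s=bot.state(); m=R.from_quat(s['ee_rot']).as_matrix(); print(s['t'],s['tool_pos'],np.degrees(np.arctan2(m[1,0],m[0,0])),s['ft_force'],s['moment'],s['opening'])
```

```text
3.85 [ 590.88627412 -124.0056414   115.6883253 ] -47.278148386908036 [-0.15444216 -0.10108885  4.75025639] [0.11044228 0.04601169 0.16110821] 14.30372009054252
```

View pics/w4.png

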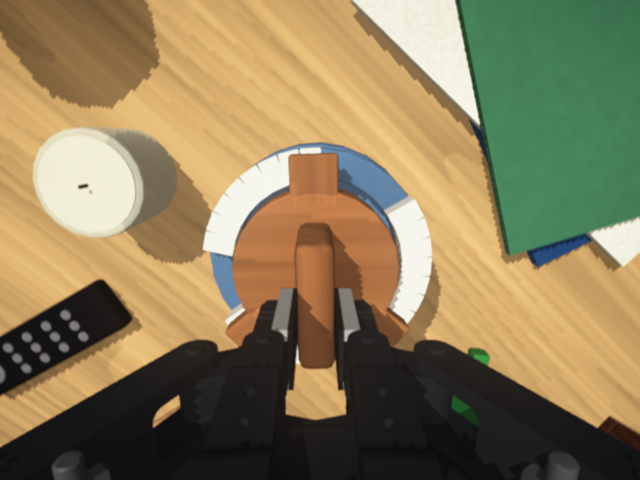

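The lid turns with the gripper. The key is now at about (314,175), just at the notch's edge. Turning the remaining 28°.

servo_tool:
  motion:
    - {"x":0,"y":0,"z":0,"twist":-6}
    - {"x":0,"y":0,"z":0,"twist":-6}
    - {"x":0,"y":0,"z":0,"twist":-6}
    - {"x":0,"y":0,"z":0,"twist":-6}
    - {"x":0,"y":0,"z":0,"twist":-4}

```text
t: 4.35
tool_pos: [589.7, -123.7, 113.9]
ee_rot: [0.793, -0.61, -0.002, 0.001]
ft_force: [-0.1, 0.4, -1.5]
opening: 14.8
```

Run:
```python
from h import *
from scipy.spatial.transform import Rotation as R
d=snap('wrist','w5'); s=bot.state(); m=R.from_quat(s['ee_rot']).as_matrix(); print(s['t'],s['tool_pos'],np.degrees(np.arctan2(m[1,0],m[0,0])),s['ft_force'],s['moment'],s['opening'])
```

```text
4.4 [ 589.66605151 -123.70278247  113.86187307] -75.22480068608888 [-0.10787927  0.01576051 -1.89487476] [-0.00978892 -0.02055142 -0.03265914] 14.83552529974228
```

View pics/w5.png

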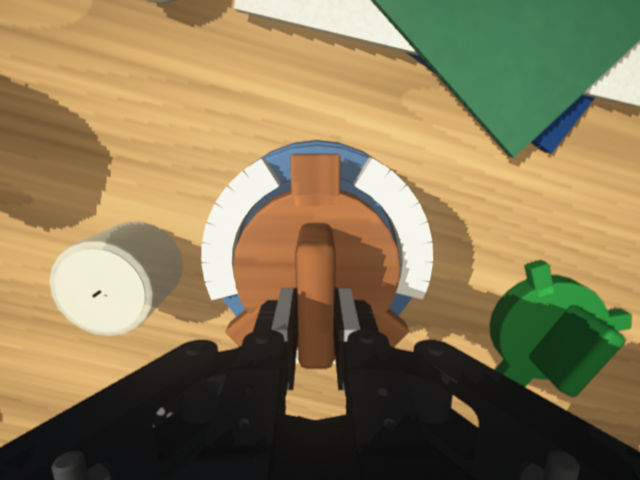

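The key at (315,175) is centred in the wide notch (gap edges at 270 and 367), and the rim's support is gone. Lowering 12 mm in hand.

servo_tool:
  motion:
    - {"x":0,"y":0,"z":-3,"twist":0}
    - {"x":0,"y":0,"z":-3,"twist":0}
    - {"x":0,"y":0,"z":-3,"twist":0}
    - {"x":0,"y":0,"z":-2,"twist":0}
    - {"x":0,"y":0,"z":0,"twist":0}

```text
t: 4.9
tool_pos: [590.9, -124.2, 104.1]
ee_rot: [0.794, -0.608, -0.0, 0.0]
ft_force: [-0.9, 0.4, -2.7]
opening: 14.9
```

servo_tool:
  motion:
    - {"x":0,"y":0,"z":-1,"twist":0}
    - {"x":0,"y":0,"z":-1,"twist":0}
    - {"x":0,"y":0,"z":0,"twist":0}
    - {"x":0,"y":0,"z":0,"twist":0}
    - {"x":0,"y":0,"z":0,"twist":0}

```text
t: 5.4
tool_pos: [591.1, -124.6, 103.7]
ee_rot: [0.794, -0.608, 0.001, 0.0]
ft_force: [-2.2, -1.5, 6.4]
opening: 14.7
```

servo_tool:
  motion:
    - {"x":0,"y":0,"z":0,"twist":0}
    - {"x":0,"y":0,"z":0,"twist":0}
    - {"x":0,"y":0,"z":0,"twist":0}
    - {"x":0,"y":0,"z":0,"twist":0}
    - {"x":0,"y":0,"z":0,"twist":0}
  fingers: -1

```text
t: 5.9
tool_pos: [591.1, -124.1, 102.1]
ee_rot: [0.794, -0.608, -0.0, 0.0]
ft_force: [-0.2, -0.7, 0.5]
opening: 84.7
```

servo_tool:
  motion:
    - {"x":0,"y":0,"z":3,"twist":0}
    - {"x":0,"y":0,"z":15,"twist":0}
    - {"x":0,"y":0,"z":25,"twist":0}
    - {"x":0,"y":0,"z":25,"twist":0}
    - {"x":0,"y":0,"z":20,"twist":0}

```text
t: 6.4
tool_pos: [591.4, -124.3, 192.0]
ee_rot: [0.794, -0.608, 0.001, -0.0]
ft_force: [0.4, -0.3, -0.4]
opening: 85.2
```

Run:
```python
from h import *
d=snap('wrist','w6'); snap('top','top6'); snap('scene','scene6'); s=bot.state(); print(s['t'],s['tool_pos'],s['ft_force'])
crop('scene6',196,240,296,340,6,'scene6c'); crop('top6',302,97,402,197,6,'top6c')
```

```text
6.55 [ 591.82629119 -124.34204338  191.5822498 ] [ 0.70054017  0.08317682 -0.36543568]
```

View pics/w6.png

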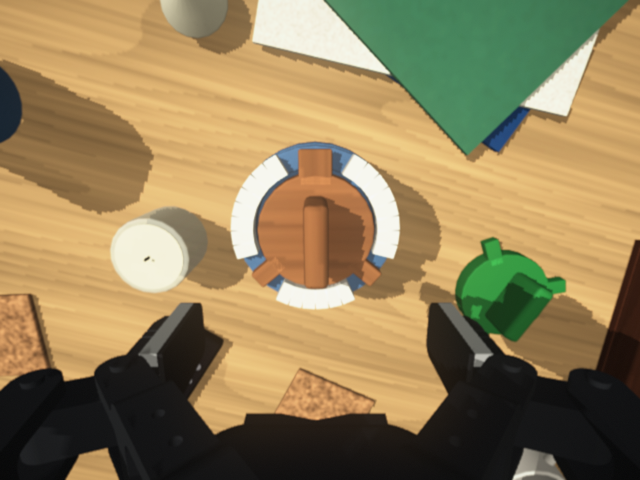

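View pics/scene6c.png

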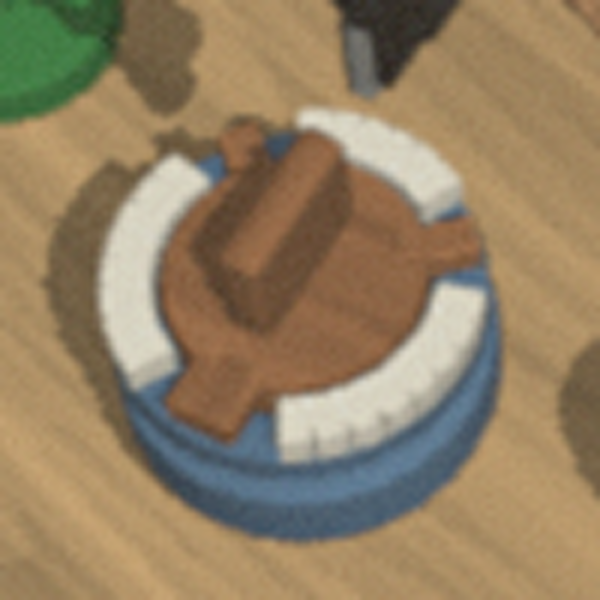

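View pics/scene6.png

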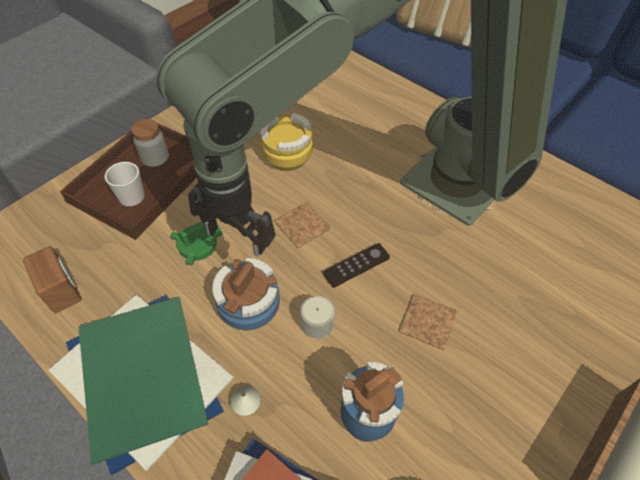

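All three tabs sit in their notches, level with the white rim segments. In the scene crop the key is at about (215,400) in the wide gap, and the tall jar looks unchanged. The gripper is clear, so I'm handing in.

Run:
```python
from h import *
a=load('scene0')['image'][355:445,335:410].astype(int);b=load('scene6')['image'][355:445,335:410].astype(int);print('tall diff',abs(a-b).mean(),abs(a-b).max())
d=load('w6')
H=[atz(d,u,v,139)[:2] for u,v in [(305,205),(327,205),(305,288),(327,288)]];v=H[0]+H[1]-H[2]-H[3]
print(np.mean(H,0),np.degrees(np.arctan2(v[1],v[0])))
print(bot.sign_off())
```

```text
tall diff 9.19446913580247 26
[ 591.64956186 -124.068491  ] 15.031985370914224
the job is handed in; nothing more can be done
None
```

The low jar's lid is seated and the job is handed in at about 6.6 s; no verdict was reported. I gripped the handle, turned the lid 52° clockwise on the rim without lifting it, lowered it 12 mm and let go. I then raised the gripper clear.

Last checks:
- **Height:** contact came after the gripper had dropped 12.0 mm (z 115.7 to 103.7), as it should when fully home. In the wrist and scene pictures the key and both tabs sit in their notches, level with the rim. I did not measure the lid's final height or tilt separately.
- **Direction and centre:** the handle points at about 15.0°, against 15.5° for the notch. Its centre is at (591.6, −124.1) mm; the two measurements of the jar's axis gave (590.0, −123.9) and (592.0, −124.3).
- **Tall jar:** the arm never came near it and it looks unchanged. The before/after pixel difference over it averaged 9 levels and peaked at 26. I put that down to noise and changed lighting, since nothing shows a moved edge, but I did not measure its key's position directly.

Two early move calls were refused because I left out a z value; nothing moved in them.

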